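# Offer the bronze finial up to its plinth with the tongs

## Task

Lay out the stepped plinth on the banding wheel: the large wooden disc flat in the centre of the wheel's head, then the small disc centred on top of it, set down rather than dropped. The acorn-shaped bronze is still warm from waxing, so no finger may touch it: pick up the spring tongs, close them on it, lift it off the heat board and finish holding it still and upright in the tongs a couple of centimetres above the middle of the small disc, touching nothing, with the plinth still centred and everything else left where it was. Do not put it down or let go: the job ends while you are holding it there.

Things in the scene. Friction and masses are not known exactly. Their poses are not given: they have to be found in the camera images.
- wheel: Banding wheel (sculptor's turntable): dark iron foot and stem under a flat round grey head, 160 mm across, 14 mm thick, its top 66 mm above the bench. Foot fixed to the bench; the head turns easily about its upright axis. Origin on that axis at the bench. It stands left or right on the bench, the heat board on the other side.
- wheel_top (a point): Centre of the top face of the wheel's head, 66 mm above the bench.
- disc_large: Large plinth disc, dark wood, 64 mm diameter, 20 mm thick, 55 g, loose, lying flat on the bench. Origin: centre of the underside, z along its axis.
- disc_small: Small plinth disc, dark wood, 46 mm diameter, 16 mm thick, 25 g, loose, lying flat on the bench. Origin: centre of the underside, z along its axis.
- board: Fixed terracotta-coloured heat board, 110 mm (its x) by 240 mm (its y), 20 mm thick. Origin: centre of the underside. Three small bronzes stand on it in a row along its y, about 75 mm apart in any order: the acorn, the cone and the block.
- acorn: Acorn finial of waxed bronze, standing on the board: round, 47 mm tall, about 110 g; a 26 mm round foot, a 16 mm neck 9 mm up, then a body with an upright cylindrical band of 30 mm diameter from 19 to 31 mm above its underside, and a domed tip. Origin: centre of the underside, z upwards along its axis. It is to be gripped round the band, by the tongs only.
- tongs: Steel spring tongs lying flat on the bench, about 105 g, 203 mm long, 28 mm high: a 21 mm round upright pivot block and two arms hinged to it that a spring spreads in the level plane, with black grip sleeves and cupped jaws. Origin: on the pivot at the underside; x points from pivot to jaws, z up.
- tongs_grip (a point): Midway between the two black sleeves (28 mm high, 58 to 122 mm ahead of the pivot), 90 mm ahead of the pivot, 14 mm above the underside. Grip here across the sleeves, along the tongs' y: at rest 59 mm wide here, 61 mm at the sleeves' front ends; parallel at 50 mm; 42 mm when closed on the acorn. The spring pushes outwards with 8 N at rest, 12 N at 42 mm. Axes as the tongs.
- tongs_jaws (a point): Centre of the cup between the jaws, 190 mm ahead of the pivot, 14 mm above the underside (jaws 20 mm high, 4 to 24 mm up). Jaws at rest 64 mm apart at their middles, 54 mm at their lips; carried half squeezed, 50 mm over the sleeves, 46 mm apart; at 42 mm they close on the 30 mm acorn. Axes as the tongs; the tongs move with the hand that grips the sleeves.
- tong_left: Left arm (+y side) of the tongs with its sleeve and jaw. Origin at its hinge, 6 mm to the +y side of the pivot, at the underside; it turns up to 0.19 rad inwards from rest, 0.09 rad to close on the acorn.
- tong_right: Right arm (-y side) of the tongs, the mirror image; origin 6 mm to the -y side of the pivot.
- cone: Bystander on the board: stepped bronze cone, 46 mm tall, 34 mm across its foot. Origin: centre of the underside.
- block: Bystander on the board: square bronze block 28 x 28 x 26 mm with a smaller square on top, 38 mm tall. Origin: centre of the underside.
- wax_tin: Bystander: flat round aluminium tin, 70 mm across, 30 mm high, beyond the tongs. Origin: centre of the underside.
- cork_block: Bystander: cork sanding block, 70 x 45 x 30 mm, on the bench at the right. Origin: centre of the underside.
- jar: Bystander: lidded jar, 52 mm across, 75 mm high, on the bench at the left. Origin: centre of the underside.
- brush: Bystander: flat brush with wooden handle, 200 mm long, lying crosswise at the far left. Origin: underside near its middle.
- rasp: Bystander: rasp with wooden handle, 210 mm long, lying crosswise at the far right. Origin: underside near its middle.
There are look-alikes about, which are no part of the job. Leave any blue, orange or turquoise look-alike of the disc_large alone.

How it is judged:
On the way, in this order (a step that is already met when the one before it is completed fails the run):
1. the large disc lies flat and centred on the wheel's head, let go (horizontal distance between disc_large and wheel_top below 0.008 m and z of disc_large in the frame of wheel_top between -0.003 and 0.003 m and angle between disc_large's own z axis and vertical below 0.08 rad and contact force between the fingers and disc_large below 0.05 N and linear speed of disc_large below 0.02 m/s), for 0.2 s.
2. the small disc lies flat and centred on the large disc, let go (all of step 1 and horizontal distance between disc_small and disc_large below 0.006 m and z of disc_small in the frame of disc_large between 0.017 and 0.023 m and angle between disc_small's own z axis and vertical below 0.08 rad and contact force between the fingers and disc_small below 0.05 N and linear speed of disc_small below 0.02 m/s), for 0.2 s.
3. the acorn is held between the jaws of the gripped tongs, lifted off the board (contact force between acorn and tong_left above 0.5 N and contact force between acorn and tong_right above 0.5 N and contact force between the fingers and tong_left above 1 N and contact force between the fingers and tong_right above 1 N and z of acorn in the frame of board above 0.035 m), for 0.2 s.
At the end, for the whole second after the job is handed in: Large disc flat on the head within 8 mm of centre, small disc flat on it within 6 mm; acorn held in the jaws, tongs in the fingers, its foot 5 to 50 mm above the small disc, within 15 mm of its axis, upright within 20 deg, still; acorn, tongs and hand not touching discs or wheel (horizontal distance between disc_large and wheel_top below 0.008 m and z of disc_large in the frame of wheel_top between -0.003 and 0.003 m and angle between each of disc_large, disc_small's own z axis and vertical below 0.08 rad and horizontal distance between disc_small and disc_large below 0.006 m and z of disc_small in the frame of disc_large between 0.017 and 0.023 m and contact force between acorn and tong_left above 0.5 N and contact force between acorn and tong_right above 0.5 N and contact force between the fingers and tong_left above 1 N and contact force between the fingers and tong_right above 1 N and horizontal distance between acorn and disc_small below 0.015 m and z of acorn in the frame of disc_small between 0.021 and 0.066 m and angle between acorn's own z axis and vertical below 0.35 rad and linear speed of acorn below 0.03 m/s and contact force between each of acorn, tongs and disc_small below 0.02 N and contact force between tongs and disc_large below 0.02 N and contact force between tongs and wheel below 0.02 N and contact force between the fingers and disc_small below 0.05 N and contact force between the fingers and disc_large below 0.05 N and contact force between each of the arm, the fingers and wheel below 0.05 N); the arm keeps its last pose, push and grip.
It fails at once if a finger or the hand touches the warm acorn (contact force between any of the fingers, the arm and acorn above 0.3 N).
It fails at once if the acorn is knocked over or dropped (angle between acorn's own z axis and vertical above 0.7 rad or height (world z) of acorn below 0.012 m).
It fails at once if a disc is dropped (let go and falling faster than 0.6 m/s, a fall of about 2 cm) ((linear speed of disc_large above 0.6 m/s and contact force between the fingers and disc_large below 0.02 N) or (linear speed of disc_small above 0.6 m/s and contact force between the fingers and disc_small below 0.02 N)).
It fails at once if a bystander is pushed more than 20 mm or knocked over (distance of any of cone, block, wax_tin, cork_block, jar, brush, rasp from where it was at the start of the episode above 0.02 m or angle between any of cone, block, wax_tin, cork_block, jar's own z axis and vertical above 0.5 rad).
It also fails if it takes over 64 s, if anything falls off the work surface, if the arm or the gripper's body presses on something with over 40 N, if the wrist force passes 120 N, or if a joint passes its speed limit or range.

## Robot

A 6-joint arm with a two-finger parallel gripper is mounted at the origin on the work surface. World frame = base frame: x ahead of the robot, y to its left, z up, the work surface at z = 0. Lengths are in m, angles in rad, forces in N, time in s.
With the tool pointing down it reaches from about 0.35 to 0.875 m from the base axis. Payload 4.2 kg.
Tool frame: the origin (TCP) lies between the finger pads; the fingertips stand 17 mm ahead of it and the grasp point (between the pads) lies 2 mm behind it (env.tcp_to_tips is the distance from the TCP to the fingertips, in m); z points along the fingers, y is the line along which they close (so a half turn about z gives the same grasp; the last joint's range is limited). The gripper opens to 87 mm and grips with 3 to 60 N. Pads are 19 mm wide; open, the fingers measure 117 mm over their backs; the gripper's body (75 mm by 190 mm) begins 51 mm behind the grasp point.
Start: joints at [1.391, 0.385, 0.008, 0, -1.194, -0.259], TCP at [0.265, 0.566, 0.24] pointing down, gripper open.
Joint ranges: [-3.14, 3.14], [-1.21, 2.06], [-1.07, 1.41], [-3.16, 2.05], [-2.99, -0.16], [-3.1, 3.1]. Speed limits (rad/s): [2.79, 2.79, 3.14, 3.14, 3.14, 3.14].

## Interface

Orientations are given as a unit quaternion [x, y, z, w].
In Python, from station import env, snapshot, order, spotter gives the robot as it stands.
- The arm moves only by the tool drive_tool, never from a script. Its argument "plan" is text: rows parted by semicolons, each of 7 numbers parted by spaces: the finger opening in cm, from 0 to 8.7, then the shift along the tool's x, y, z in cm, then the turn, a rotation vector about the tool's x, y, z in rad. In form: grip x y z rx ry rz; .... A call has 1 to 10 rows; each row shifts and turns the commanded pose from where the row before left it, along the tool's axes as they then stand; what a row does not reach is not made up. A row lasts 1/10 s, in which the tool goes at most 50 mm and 8.59 degrees, less where a joint would pass 70% of its speed; a pose out of reach is approached as far as the arm can. A call is refused whole if a number of a shift passes 5 or a number of a turn 0.15, either way. A call with a gripper value outside its range is refused whole. The fingers move at their own pace and stop on an object; "grip_force" is the grip in N (left out, the last holds). Time passes only in rows, so rows that do not move let the fingers close. It gives the time, the measured TCP pose, the force, the opening and the grip force at its end, in the units of the state.
- env.state(): the state, without advancing time (a new reading comes with each control period).
- snapshot(name): name is "scene" or "top"; returns a dict with "img" (384x512x3 uint8, red, green, blue), "z_map" (384x512 float32, m along the optical axis (not along the pixel's ray), 0 where there is no reading), "camera_matrix" (3x3 intrinsics, pixels), "k1" (the pictures are not rectified: a ray, as slopes to the right and down, at radius r is drawn at 1 + k1 r^2 times it, then the intrinsics apply), "T" (4x4, takes a point from camera to world coordinates). Camera axes: x right, y up, looking along -z (the intrinsics and any distortion apply to the point x, -y, -z); pixel columns grow to the right and rows downward; lengths in m; the calibration is good to about 2 mm. A picture is of the moment at which its call begins.
- order.hand_in(): hands the job in; it is judged then, once.
Trained networks look in a picture, given as the dict that the camera call returned (one of the last four; its "shot" number tells which), for a name from the list of things; names that differ only in an ending like _2 or _b are one class to them, and where a whole thing is asked for, a point or a joint stands for the part that bears it (a point fixed in the world has none). Each returns a list of dicts, best first, with "p" (0 to 1); they miss things now and then, are a little off and sometimes report something else, mostly with a low value. They report only what shows in the picture. A call takes as long as a camera call. They do not tell look-alikes from the thing itself.
- spotter.recognise(query, picture): "bbox" ([centre column, centre row, width, height] in pixels, round what is visible of it).
- spotter.mark_of(query, picture): "at" ([column, row] in pixels: a listed point, or the origin of a listed thing).
The state is a dict: "t": time; "joint_pos": joint angles; "qvel": joint speeds; "joint_torque": joint torques, N m; "tcp_pos": TCP position; "tool_rot": TCP orientation; "wrist_force": force on the tool from outside, world axes, zero at the start; "ft_torque": the same for the moment, N m; "gripper_width": opening from 0.0 (shut) to 1.0 (fully open); "grip_force": force on a finger pad.
Only numpy, scipy, OpenCV 4.12 (cv2) and the standard library are available. Lean on these libraries where they do the work, as an engineer would, in place of code of your own. Each camera call takes 0.05 s, during which the arm holds its last target. There are 200 camera calls.

## Working session

There is one attempt and no reset: what is moved stays moved. The work goes in short steps, Python scripts to look and compute and a tool call to move; the robot and the scene stay as the last step left them, time stands still between calls to the robot, and variables do not carry over. Pictures are saved under pics/ and viewed, at most 10 in all, crops included, and the job is handed in when it is done.

Besides the shell and the picture viewer there is one more tool, called after "Call:" as a command line: name --argument value ..., lists and objects as JSON in quotes. drive_tool: Moves the arm, as the interface text tells. Its arguments: {"type":"object","properties":{"plan":{"type":"string"},"grip_force":{"type":"number"}},"required":["plan"]}

```bash
mkdir -p pics; ls
cat > h.py <<'E'
import numpy as np, cv2
from scipy.spatial.transform import Rotation as R
from station import env, snapshot, order, spotter
def ray(s,uv):
    K=np.array(s["camera_matrix"]);x=(uv[0]-K[0,2])/K[0,0];y=(uv[1]-K[1,2])/K[1,1]
    d=np.hypot(x,y);r=d
    for _ in range(20): r=d/(1+s["k1"]*r*r)
    f=r/d if d>0 else 1
    return np.array([x*f,-y*f,-1.0])
def at_z(s,uv,z):
    T=np.array(s["T"]);d=T[:3,:3]@ray(s,uv);o=T[:3,3]
    return o+d*(z-o[2])/d[2]
def cloud(s):
    K=np.array(s["camera_matrix"]);h,w=s["z_map"].shape
    u,v=np.meshgrid(np.arange(w),np.arange(h))
    x=(u-K[0,2])/K[0,0];y=(v-K[1,2])/K[1,1];d=np.hypot(x,y);r=d.copy()
    for _ in range(20): r=d/(1+s["k1"]*r*r)
    f=np.where(d>0,r/np.maximum(d,1e-9),1);z=s["z_map"]
    P=np.stack([x*f*z,-y*f*z,-z],-1);T=np.array(s["T"])
    P=P@T[:3,:3].T+T[:3,3];P[z==0]=np.nan
    return P
def st():
    s=env.state();print({k:np.round(s[k],4).tolist() for k in("t","tcp_pos","tool_rot","wrist_force","gripper_width","grip_force","joint_pos")})
E
python3 - <<'E'
from h import *
st()
for n in("scene","top"):
    s=snapshot(n);cv2.imwrite(f"pics/{n}0.png",cv2.resize(s["img"][...,::-1],None,fx=1.5,fy=1.5,interpolation=cv2.INTER_CUBIC))
    print(n,s["k1"],np.round(s["T"],3).tolist(),np.round(s["camera_matrix"],1).tolist())
    P=cloud(s)
    for q in["wheel_top","disc_large","disc_small","board","acorn","tongs","tongs_grip","tongs_jaws","cone","block","wax_tin","cork_block","jar"]:
        for r in spotter.mark_of(q,s)[:4]:
            u,v=r["at"];p=P[min(max(int(round(v)),0),383),min(max(int(round(u)),0),511)];print(q,np.round(r["at"],1),round(r["p"],2),np.round(p,3))
E
```

```text
pics
{'t': 0.0, 'tcp_pos': [0.2653, 0.5653, 0.2385], 'tool_rot': [0.976, -0.2177, -0.0002, 0.0011], 'wrist_force': [-0.957, 0.4808, -0.676], 'gripper_width': 1.0051, 'grip_force': 0.0, 'joint_pos': [1.3906, 0.3855, 0.0066, -0.0005, -1.194, -0.2586]}
scene 0.03445364373379933 [[-0.461, -0.559, 0.69, 1.215], [0.887, -0.299, 0.351, 0.344], [0.01, 0.774, 0.634, 0.689], [0.0, 0.0, 0.0, 1.0]] [[374.7, 0.0, 250.5], [0.0, 374.7, 188.8], [0.0, 0.0, 1.0]]
wheel_top [167.4 167.4] 0.62 [ 0.563 -0.251  0.068]
disc_large [222.4 170. ] 0.83 [ 0.446 -0.143  0.019]
disc_large [379.2 262.6] 0.72 [0.597 0.354 0.034]
disc_large [211.5 139. ] 0.61 [ 0.311 -0.263  0.019]
disc_large [234.4 149.2] 0.57 [ 0.333 -0.166  0.021]
disc_small [314.9 232.4] 0.74 [0.572 0.195 0.032]
disc_small [318.6 201.1] 0.67 [0.44  0.161 0.016]
board [349.5 259.5] 0.81 [0.605 0.293 0.018]
acorn [343.2 248.5] 0.65 [0.596 0.271 0.038]
acorn [380.7 214.8] 0.23 [0.423 0.323 0.021]
tongs [268.3 184.6] 0.83 [0.431 0.003 0.005]
tongs [295.6 302.5] 0.31 [0.76  0.224 0.008]
tongs_grip [261.8 197.3] 0.65 [ 0.481  0.008 -0.   ]
tongs_jaws 
[... 763 characters left out ...]
 0.311 -0.17   0.017]
disc_large [270.5 266. ] 0.55 [ 0.358 -0.05   0.02 ]
disc_small [247.2 203.9] 0.57 [ 0.512  0.007 -0.003]
board [141.2 176.4] 0.7 [0.577 0.264 0.053]
acorn [140.  173.6] 0.72 [0.581 0.266 0.059]
acorn [142.  180.2] 0.64 [0.57  0.268 0.023]
tongs [250.7 240.9] 0.82 [ 0.419 -0.003  0.029]
tongs_grip [245.3 203.4] 0.89 [ 0.515  0.012 -0.002]
tongs_grip [382.9 255.9] 0.58 [ 0.383 -0.33   0.025]
tongs_jaws [246.3 167.3] 0.79 [0.607 0.01  0.002]
cone [167.  178.9] 0.47 [0.569 0.201 0.059]
block [108.2 175.9] 0.62 [0.577 0.345 0.044]
wax_tin [258.5 121.6] 0.91 [ 0.716 -0.02   0.033]
cork_block [380.9 253.2] 0.56 [ 0.391 -0.324  0.029]
jar [120.5 248.6] 0.77 [0.402 0.305 0.074]
```

View pics/top0.png

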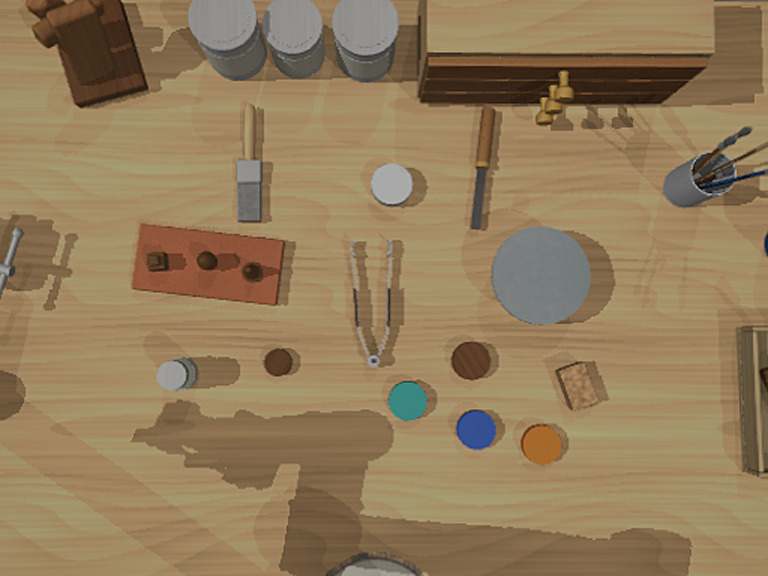

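View pics/scene0.png

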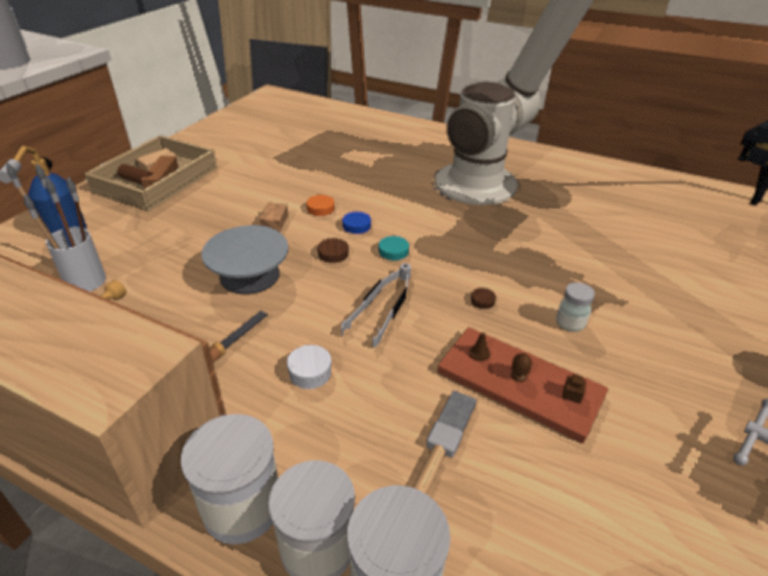

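The top view shows the large disc candidates (native px). Dark wood is at (314,241), teal at (272,267), blue at (317,286) and orange at (361,296). Only the dark wood one fits. The small disc is at (185,241), the wheel at (361,183) and the tongs pivot at (249,241). On the board, the block is at (105,174), the acorn at (138,174) and the cone at (168,181). I'll confirm with a crop and measure.

```bash
cat >> h.py <<'E'
def blob(P,c,rad,zlo,zhi):
    "horizontal extent of points with height in a band near c (xy)"
    m=(np.hypot(P[...,0]-c[0],P[...,1]-c[1])<rad)&(P[...,2]>zlo)&(P[...,2]<zhi)
    Q=P[m];(cx,cy),r=cv2.minEnclosingCircle((Q[:,:2]*1000).astype(np.float32))
    return np.round([*Q[:,:2].mean(0)*1000,np.median(Q[:,2])*1000,cx,cy,r,m.sum()],1)
OBJ=dict(wheel=((.56,-.27),.095,.055,.08),large=((.419,-.16),.045,.012,.03),small=((.42,.165),.035,.009,.025),
 acorn=((.575,.265),.022,.035,.08),cone=((.567,.2),.022,.03,.08),block=((.577,.345),.022,.03,.08),jar=((.402,.305),.04,.06,.09),tin=((.716,-.02),.05,.02,.04),pivot=((.42,-.002),.016,.018,.04))
E
python3 - <<'E'
from h import *
for n in("top","scene"):
    s=snapshot(n);P=cloud(s);print(n)
    for k,a in OBJ.items():
        try: print(k,blob(P,*a).tolist())
        except Exception as e: print(k,'none')
    B=P[(P[...,2]>.014)&(P[...,2]<.026)&(abs(P[...,0]-.577)<.11)&(abs(P[...,1]-.264)<.16)]
    print('board',cv2.minAreaRect((B[:,:2]*1000).astype(np.float32)))
    A=P[(P[...,2]>.012)&(P[...,2]<.035)&(P[...,0]>.38)&(P[...,0]<.65)&(abs(P[...,1])<.06)]
    for x in np.arange(.41,.64,.02):
        y=A[abs(A[:,0]-x)<.01][:,1]*1000
        l=y[y>4];r=y[y<4]
        print(round(x,2),len(y),np.round([l.min(),np.median(l),l.max()] if len(l) else []),np.round([r.min(),np.median(r),r.max()] if len(r) else []))
    if n=="top":
        c=s["img"][215:310,170:390];cv2.imwrite("pics/crop1.png",cv2.resize(c[...,::-1],None,fx=3.5,fy=3.5,interpolation=cv2.INTER_CUBIC))
E
```

```text
top
wheel [559.8, -267.1, 65.5, 560.0, -267.6, 79.8, 3358.0]
large [421.6, -160.9, 19.3, 421.5, -161.4, 32.0, 514.0]
small [417.9, 162.0, 15.3, 418.0, 162.4, 22.6, 262.0]
acorn [581.0, 271.3, 59.6, 582.1, 273.9, 14.8, 111.0]
cone [565.1, 202.6, 47.2, 566.6, 204.7, 11.0, 67.0]
block [581.1, 351.3, 46.0, 582.5, 354.0, 17.6, 137.0]
jar [400.9, 316.2, 74.2, 400.7, 317.3, 23.0, 331.0]
tin [716.2, -25.9, 29.4, 716.8, -25.9, 35.0, 598.0]
pivot [421.5, 2.9, 27.6, 422.8, 0.6, 12.7, 57.0]
board ((610.286865234375, 276.05145263671875), (240.43637084960938, 168.8407745361328), 83.51964569091797)
0.41 25 [ 4.  7. 12.] [-6. -1.  2.]
0.43 42 [ 4.  9. 17.] [-8. -3.  2.]
0.45 20 [17. 22. 24.] [-15. -11.  -8.]
0.47 19 [27. 29. 32.] [-20. -18. -16.]
0.49 34 [29. 32. 34.] [-20. -19. -18.]
0.51 39 [32. 34. 34.] [-23. -20. -18.]
0.53 39 [32. 34. 37.] [-23. -20. -18.]
0.55 17 [35. 35. 35.] [-23. -21. -20.]
0.57 17 [35. 37. 37.] [-23. -21. -20.]
0.59 22 [35. 40. 40.] [-23. -23. -18.]
0.61 21 [40. 42. 42.] [-26. -24. -21.]
0.63 3 [37. 39. 40.] [-21. -21. -21.]
scene
wheel [565.4, -262.3, 66.4, 561.5, -267.3,
[... 303 characters left out ...]
 74.8, 400.2, 318.0, 24.5, 251.0]
tin [720.2, -23.9, 30.2, 716.9, -26.6, 35.5, 565.0]
pivot [423.8, 3.5, 27.9, 423.1, 1.6, 13.5, 46.0]
board ((609.047607421875, 275.3719482421875), (240.7054901123047, 170.36570739746094), 83.2998046875)
0.41 15 [ 5.  9. 13.] [-5. -1.  3.]
0.43 52 [ 4.  9. 15.] [-10.  -3.   3.]
0.45 22 [17. 21. 24.] [-17. -12.  -8.]
0.47 18 [26. 28. 31.] [-20. -18. -14.]
0.49 40 [30. 33. 35.] [-23. -19. -17.]
0.51 41 [32. 35. 35.] [-24. -20. -17.]
0.53 45 [31. 36. 36.] [-23. -20. -19.]
0.55 34 [33. 35. 37.] [-24. -21. -19.]
0.57 26 [36. 37. 38.] [-25. -22. -20.]
0.59 28 [35. 41. 42.] [-26. -23. -19.]
0.61 41 [36. 41. 43.] [-25. -24. -21.]
0.63 8 [37. 37. 40.] [-21. -19. -19.]
```

View pics/crop1.png

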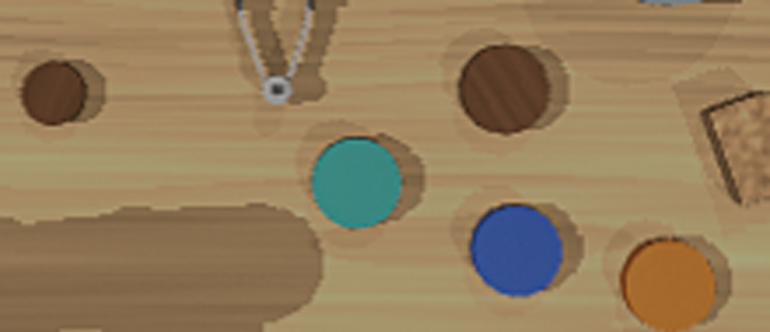

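The crop shows dark wood at (504,88), and teal (357,182), blue (517,250) and orange (668,285) as look-alikes. The dark wood disc is disc_large, at about (0.421,-0.160) with radius 32 mm, and the heights and sizes check out. Next I square the tool with the world and head there.

Call:
drive_tool --plan "8.7 0 0 0 0 0 -0.146; 8.7 0 0 0 0 0 -0.146; 8.7 0 0 0 0 0 -0.146; 8.7 1.0 4.8 0 0 0 0; 8.7 1.0 4.8 0 0 0 0; 8.7 1.0 4.8 0 0 0 0; 8.7 1.0 4.8 0 0 0 0; 8.7 1.0 4.8 0 0 0 0; 8.7 1.0 4.8 0 0 0 0; 8.7 1.0 4.8 0 0 0 0" --grip_force 15

```text
t: 2.5
tcp_pos: [0.3352, 0.2278, 0.2399]
tool_rot: [1.0, 0.0, 0.0, -0.0]
wrist_force: [0.9, 0.1, 0.7]
gripper_width: 1.0
grip_force: 0.0
```

Call:
drive_tool --plan "8.7 1.0 4.8 0 0 0 0; 8.7 1.0 4.8 0 0 0 0; 8.7 1.0 4.8 0 0 0 0; 8.7 1.0 4.8 0 0 0 0; 8.7 1.0 4.8 0 0 0 0; 8.7 1.0 4.8 0 0 0 0; 8.7 1.0 4.8 0 0 0 0; 8.7 0 0 0 0 0 0; 8.7 0 0 0 0 0 0; 8.7 0 0 0 0 0 0"

```text
t: 3.5
tcp_pos: [0.4048, -0.1058, 0.2396]
tool_rot: [1.0, -0.0, 0.0, -0.0]
wrist_force: [0.1, 0.1, -0.3]
gripper_width: 0.999
grip_force: 0.0
```

Call:
drive_tool --plan "8.7 0.8 2.8 0 0 0 0; 8.7 0.8 2.7 0 0 0 0; 8.7 0 0 4.5 0 0 0; 8.7 0 0 4.5 0 0 0; 8.7 0 0 4.5 0 0 0; 8.7 0 0 4.5 0 0 0; 8.7 0 0 2.0 0 0 0; 8.7 0 0 1.5 0 0 0; 8.7 0 0 0.4 0 0 0; 8.7 0 0 0 0 0 0"

```text
t: 4.5
tcp_pos: [0.4213, -0.16, 0.0205]
tool_rot: [1.0, 0.001, -0.0, 0.0]
wrist_force: [0.2, -0.5, -0.7]
gripper_width: 1.003
grip_force: 0.0
```

Call:
drive_tool --plan "6.0 0 0 0 0 0 0; 6.0 0 0 0 0 0 0; 6.0 0 0 0 0 0 0; 6.0 0 0 0 0 0 0; 6.0 0 0 0 0 0 0"

```text
t: 5.0
tcp_pos: [0.4213, -0.1614, 0.0211]
tool_rot: [1.0, -0.0, 0.001, -0.0]
wrist_force: [-1.3, 2.5, 4.3]
gripper_width: 0.728
grip_force: 15.0
```

Call:
drive_tool --plan "6.0 0 0 -2 0 0 0; 6.0 0 0 -4 0 0 0; 6.0 0 0 -4 0 0 0; 6.0 2.8 2.1 0 0 0 0; 6.0 2.8 2.1 0 0 0 0; 6.0 2.8 2.1 0 0 0 0; 6.0 2.8 2.1 0 0 0 0; 6.0 2.7 2.2 0 0 0 0; 6.0 0 0 0 0 0 0; 6.0 0 0 0 0 0 0"

```text
t: 6.0
tcp_pos: [0.5592, -0.2677, 0.1193]
tool_rot: [1.0, -0.001, -0.001, -0.0]
wrist_force: [-0.5, -0.2, -0.9]
gripper_width: 0.731
grip_force: 15.0
```

Call:
drive_tool --plan "6.0 0 0 1.2 0 0 0; 6.0 0 0 1.0 0 0 0; 6.0 0 0 0.6 0 0 0; 6.0 0 0 0.3 0 0 0; 6.0 0 0 0.2 0 0 0; 6.0 0 0 0 0 0 0"

```text
t: 6.6
tcp_pos: [0.5599, -0.2674, 0.0876]
tool_rot: [1.0, -0.0, 0.0, 0.0]
wrist_force: [0.2, 0.3, 0.0]
gripper_width: 0.731
grip_force: 15.0
```

Call:
drive_tool --plan "7.0 0 0 0.05 0 0 0; 8.7 0 0 0 0 0 0; 8.7 0 0 0 0 0 0; 8.7 0 0 -3 0 0 0; 8.7 0 0 -4 0 0 0; 8.7 0 0 -2 0 0 0; 8.7 -1.6 -4.8 0 0 0 0; 8.7 -1.6 -4.8 0 0 0 0; 8.7 -1.6 -4.8 0 0 0 0; 8.7 -1.6 -4.8 0 0 0 0"

```text
t: 7.6
tcp_pos: [0.496, -0.0763, 0.1774]
tool_rot: [1.0, -0.001, 0.001, -0.0]
wrist_force: [0.6, 1.0, -0.0]
gripper_width: 0.997
grip_force: 0.0
```

Call:
drive_tool --plan "8.7 -1.6 -4.8 0 0 0 0; 8.7 -1.6 -4.8 0 0 0 0; 8.7 -1.6 -4.8 0 0 0 0; 8.7 -1.5 -4.7 0 0 0 0; 8.7 -1.5 -4.7 0 0 0 0; 8.7 0 0 0 0 0 0; 8.7 0 0 0 0 0 0"

```text
t: 8.3
tcp_pos: [0.4191, 0.1598, 0.1773]
tool_rot: [1.0, 0.001, 0.0, -0.0]
wrist_force: [1.3, -0.6, -0.5]
gripper_width: 1.0
grip_force: 0.0
```

Run:
```python
from h import *
OBJ["placed"]=((.56,-.267),.05,.08,.1)
for n in("top","scene"):
    s=snapshot(n);P=cloud(s);print(n)
    for k in("wheel","placed","small"):
        try: print(k,blob(P,*OBJ[k]).tolist())
        except Exception as e: print(k,'none')
st()
```

```text
top
wheel [559.4, -265.6, 65.5, 560.1, -267.7, 79.9, 2809.0]
placed [559.4, -268.8, 85.6, 559.5, -268.9, 31.8, 554.0]
small [416.8, 151.1, 14.4, 415.3, 152.6, 19.3, 108.0]
scene
wheel [571.0, -256.9, 66.5, 560.5, -266.7, 81.5, 1297.0]
placed [562.4, -265.1, 86.2, 560.5, -266.5, 33.3, 273.0]
small [420.8, 162.1, 16.1, 417.7, 160.6, 24.2, 162.0]
{'t': 8.4, 'tcp_pos': [0.4195, 0.1581, 0.1771], 'tool_rot': [1.0, -0.0008, -0.0001, 0.0], 'wrist_force': [-0.3242, -0.721, -0.3687], 'gripper_width': 0.9999, 'grip_force': 0.0, 'joint_pos': [0.7248, 0.1447, -0.4987, -0.0, -0.9275, 0.8444]}
```

Call:
drive_tool --plan "8.7 0 0 4 0 0 0; 8.7 0 0 4 0 0 0; 8.7 0 0 4 0 0 0; 8.7 0 0 2.5 0 0 0; 8.7 0 0 1.2 0 0 0; 8.7 0 0 0 0 0 0; 4.2 0 0 0 0 0 0; 4.2 0 0 0 0 0 0; 4.2 0 0 0 0 0 0; 4.2 0 0 0 0 0 0" --grip_force 12

```text
t: 9.4
tcp_pos: [0.4197, 0.1586, 0.0204]
tool_rot: [1.0, -0.001, 0.0, -0.0]
wrist_force: [-0.3, -0.1, 0.5]
gripper_width: 0.722
grip_force: 0.0
```

Call:
drive_tool --plan "4.2 0 0 0 0 0 0; 4.2 0 0 0 0 0 0; 4.2 0 0 0 0 0 0"

```text
t: 9.7
tcp_pos: [0.4197, 0.1589, 0.0202]
tool_rot: [1.0, -0.0, 0.0, -0.0]
wrist_force: [-0.5, 0.6, 1.2]
gripper_width: 0.525
grip_force: 12.0
```

Call:
drive_tool --plan "4.2 0 0 -4 0 0 0; 4.2 0 0 -4 0 0 0; 4.2 0 0 -4 0 0 0; 4.2 1.6 4.7 0 0 0 0; 4.2 1.6 4.7 0 0 0 0; 4.2 1.6 4.7 0 0 0 0; 4.2 1.6 4.7 0 0 0 0; 4.2 1.6 4.7 0 0 0 0; 4.2 1.6 4.7 0 0 0 0; 4.2 1.6 4.7 0 0 0 0"

```text
t: 10.7
tcp_pos: [0.5313, -0.1724, 0.1399]
tool_rot: [1.0, -0.0, -0.0, -0.0]
wrist_force: [1.0, 0.1, -0.1]
gripper_width: 0.522
grip_force: 12.0
```

Call:
drive_tool --plan "4.2 1.5 4.7 0 0 0 0; 4.2 1.5 5.0 0 0 0 0; 4.2 0 0 0 0 0 0; 4.2 0 0 0 0 0 0; 4.2 0 0 0 0 0 0; 4.2 0 0 0 0 0 0"

```text
t: 11.3
tcp_pos: [0.5603, -0.264, 0.1402]
tool_rot: [1.0, 0.0, -0.0, -0.0]
wrist_force: [-0.1, 0.3, -0.1]
gripper_width: 0.52
grip_force: 12.0
```

Run:
```python
from h import *
ps=[]
for _ in range(2): snapshot("top");ps.append(env.state()["tcp_pos"])
print(np.round(ps,4).tolist())
```

```text
[[0.5604, -0.264, 0.1404], [0.5606, -0.2641, 0.1405]]
```

Call:
drive_tool --plan "4.2 0.1 0.35 0 0 0 0; 4.2 0 0 1.2 0 0 0; 4.2 0 0 1.0 0 0 0; 4.2 0 0 0.6 0 0 0; 4.2 0 0 0.3 0 0 0; 4.2 0 0 0.25 0 0 0; 4.2 0 0 0 0 0 0; 4.2 0 0 0 0 0 0"

```text
t: 12.2
tcp_pos: [0.5617, -0.2689, 0.1067]
tool_rot: [1.0, -0.0, 0.0, 0.0]
wrist_force: [0.6, 0.1, -0.7]
gripper_width: 0.519
grip_force: 12.0
```

Call:
drive_tool --plan "5.2 0 0 0.05 0 0 0; 7.5 0 0 0 0 0 0; 7.5 0 0 0 0 0 0; 7.5 0 0 0 0 0 0; 7.5 0 0 -3 0 0 0; 7.5 0 0 -4 0 0 0; 7.5 -2.5 0 -1 0 0 0; 7.5 -2.5 -4 0 0 0 0; 7.5 0 -4 0 0 0 0; 8.7 0 -4 0 0 0 0"

```text
t: 13.2
tcp_pos: [0.5108, -0.148, 0.1866]
tool_rot: [1.0, -0.001, 0.001, 0.0]
wrist_force: [0.2, -0.2, 1.2]
gripper_width: 0.898
grip_force: 0.0
```

Run:
```python
from h import *
OBJ["placed"]=((.56,-.267),.05,.08,.1)
OBJ["placed2"]=((.56,-.267),.05,.096,.12)
for n in("top","scene"):
    s=snapshot(n);P=cloud(s);print(n)
    for k in("placed","placed2","acorn","cone","block"):
        try: print(k,blob(P,*OBJ[k]).tolist())
        except Exception as e: print(k,'none')
    A=P[(P[...,2]>.012)&(P[...,2]<.035)&(P[...,0]>.40)&(P[...,0]<.64)&(abs(P[...,1]-.005)<.05)]
    for lo,hi in((.405,.437),(.48,.51),(.51,.54),(.56,.59),(.6,.63)):
        q=A[(A[:,0]>lo)&(A[:,0]<hi)]
        if lo<.42: print('piv',np.round(q.min(0),4),np.round(q.max(0),4),np.round(q.mean(0),4));continue
        l=q[q[:,1]>.006,1];r=q[q[:,1]<.006,1];print(lo,hi,np.round([l.mean(),r.mean(),(l.mean()+r.mean())/2],4), np.round([np.percentile(l,95),np.percentile(r,5)],4))
    print(A[:,0].max())
st()
```

```text
top
placed [nan, nan, nan, 0.0, 0.0, 0.0, 0.0]
placed2 [nan, nan, nan, 0.0, 0.0, 0.0, 0.0]
acorn [581.3, 271.4, 60.5, 583.1, 274.6, 14.5, 115.0]
cone [565.4, 202.4, 47.8, 565.7, 205.2, 13.1, 69.0]
block [581.0, 351.5, 46.1, 582.5, 354.1, 17.7, 135.0]h.py:28: RuntimeWarning: Mean of empty slice.
  return np.round([*Q[:,:2].mean(0)*1000,np.median(Q[:,2])*1000,cx,cy,r,m.sum()],1)
  ret = um.true_divide(
  return _methods._mean(a, axis=axis, dtype=dtype,
  ret = ret.dtype.type(ret / rcount)
Traceback (most recent call last):
ValueError: zero-size array to reduction operation minimum which has no identity
```

Call:
drive_tool --plan "8.7 -1 -4.7 0 0 0 0; 8.7 -1 -4.7 0 0 0 0; 8.7 -1 -4.7 0 0 0 0; 8.7 -1 -4.7 0 0 0 0; 8.7 -1 -4.7 0 0 0 0; 8.7 -1 -4.7 0 0 0 0; 8.7 -1 -4.7 0 0 0 0; 8.7 -1 -4.7 0 0 0 0; 8.7 -1 0 0 0 0 0; 8.7 0 0 0 0 0 0"

```text
t: 14.25
tcp_pos: [0.4207, 0.2279, 0.1859]
tool_rot: [1.0, 0.001, -0.0, 0.0]
wrist_force: [0.2, -0.8, -0.4]
gripper_width: 1.001
grip_force: 0.0
```

```bash
cat > m.py <<'E'
from h import *
OBJ["placed"]=((.56,-.267),.05,.08,.096)
OBJ["placed2"]=((.56,-.267),.05,.096,.12)
def look():
  for n in("top","scene"):
    s=snapshot(n);P=cloud(s);print(n)
    for k in("wheel","placed","placed2","acorn","cone"):
        try: print(k,blob(P,*OBJ[k]).tolist())
        except Exception as e: print(k,'none')
    A=P[(P[...,2]>.012)&(P[...,2]<.035)&(P[...,0]>.40)&(P[...,0]<.64)&(abs(P[...,1]-.005)<.05)]
    for lo,hi in((.405,.437),(.48,.51),(.51,.54),(.56,.59),(.6,.63)):
        q=A[(A[:,0]>lo)&(A[:,0]<hi)]
        if len(q)<5: continue
        if lo<.42: print('piv',np.round(q.min(0),4),np.round(q.max(0),4),np.round(q.mean(0),4));continue
        l=q[q[:,1]>.006,1];r=q[q[:,1]<.006,1];print(lo,hi,np.round([l.mean(),r.mean(),(l.mean()+r.mean())/2],4), np.round([np.percentile(l,95),np.percentile(r,5)],4))
    if len(A): print(A[:,0].max())
if __name__=="__main__": look();st()
E
python3 m.py 2>/dev/null
```

```text
top
wheel [559.3, -265.5, 65.6, 560.2, -267.4, 79.6, 2799.0]
placed [557.9, -262.5, 85.5, 559.3, -269.0, 31.9, 256.0]
placed2 [559.1, -270.1, 101.3, 559.6, -270.6, 22.8, 299.0]
acorn [581.2, 271.4, 60.0, 583.0, 274.8, 14.6, 114.0]
cone [565.6, 202.7, 47.0, 567.5, 205.0, 11.7, 69.0]
piv [ 0.4117 -0.0082  0.0189] [0.4363 0.0167 0.0324] [0.4228 0.0035 0.0264]
0.48 0.51 [ 0.0318 -0.0198  0.006 ] [ 0.0344 -0.0229]
0.51 0.54 [ 0.0339 -0.0207  0.0066] [ 0.037  -0.0229]
0.56 0.59 [ 0.0379 -0.0219  0.008 ] [ 0.0399 -0.0232]
0.6 0.63 [ 0.041  -0.0235  0.0087] [ 0.0424 -0.0256]
0.6221803638191373
scene
wheel [573.0, -254.8, 66.5, 559.3, -264.5, 82.0, 1253.0]
placed [571.1, -256.7, 86.4, 561.1, -267.6, 32.5, 167.0]
placed2 [561.7, -266.6, 101.9, 559.6, -269.8, 25.3, 148.0]
acorn [588.3, 271.3, 61.3, 584.5, 273.9, 13.8, 87.0]
cone [572.5, 206.2, 45.7, 570.8, 205.5, 11.4, 107.0]
piv [ 0.4111 -0.0081  0.0125] [0.4363 0.0137 0.032 ] [0.4256 0.0034 0.0236]
0.48 0.51 [ 0.0329 -0.0198  0.0065] [ 0.0342 -0.0226]
0.51 0.54 [ 0.035  -0.0203  0.0073] [ 0.0366 -0.0233]
0.56 0.59 [ 0.038 -0.022  0.008] [ 0.0403 -0.0244]
0.6 0.63 [ 0.0401 -0.0228  0.0087] [ 0.0427 -0.0253]
0.6226617995361052
{'t': 14.35, 'tcp_pos': [0.4218, 0.2267, 0.1861], 'tool_rot': [1.0, -0.0004, -0.0001, 0.0001], 'wrist_force': [0.56, -0.3043, 1.0065], 'gripper_width': 0.9979, 'grip_force': 0.0, 'joint_pos': [0.8334, 0.1864, -0.4194, 0.0001, -0.9653, 0.7365]}
```

Call:
drive_tool --plan "8.7 1.8 4.4 0 0 0 0; 8.7 1.8 4.4 0 0 0 0; 8.7 1.8 4.4 0 0 0 0; 8.7 1.8 4.4 0 0 0 0; 8.7 1.85 4.45 0 0 0 0; 8.7 0 0 4 0 0 -0.025; 8.7 0 0 4 0 0 0; 8.7 0 0 4 0 0 0; 8.7 0 0 1.6 0 0 0; 8.7 0 0 0 0 0 0"

```text
t: 15.35
tcp_pos: [0.5102, 0.0044, 0.0475]
tool_rot: [1.0, 0.011, -0.003, 0.001]
wrist_force: [0.3, 0.3, -0.5]
gripper_width: 1.001
grip_force: 0.0
```

Run:
```python
from h import *
s=snapshot("scene");st()
cv2.imwrite("pics/g1.png",cv2.resize(s["img"][110:270,190:350][...,::-1],None,fx=3.5,fy=3.5,interpolation=cv2.INTER_CUBIC))
```

```text
{'t': 15.4, 'tcp_pos': [0.5118, 0.0051, 0.0493], 'tool_rot': [0.9999, 0.0111, -0.0011, 0.0005], 'wrist_force': [0.1712, 0.0194, 0.2157], 'gripper_width': 0.9982, 'grip_force': 0.0, 'joint_pos': [0.3277, 0.4245, -0.4994, 0.0004, -0.6493, 1.265]}
```

View pics/g1.png

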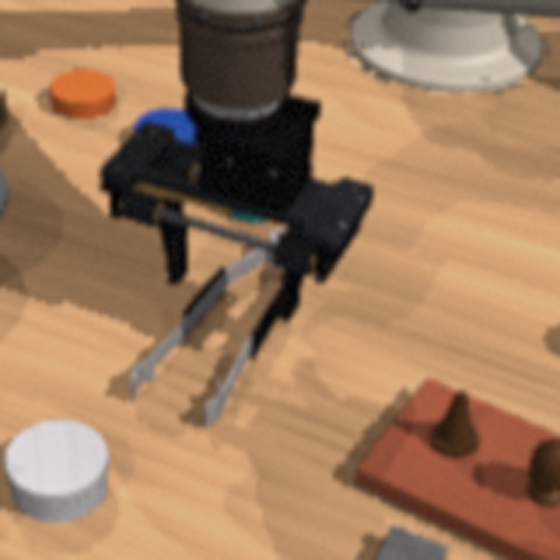

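Fingers at crop (175,250) and (290,290) straddle the two sleeves. I lower to the grasp height and squeeze to 50 mm.

Call:
drive_tool --plan "8.7 0 -0.12 1.5 0 0 0; 8.7 0 0 1.35 0 0 0; 8.7 0 0 0 0 0 0; 6.6 0 0 0 0 0 0; 6.2 0 0 0 0 0 0; 5.8 0 0 0 0 0 0; 5.4 0 0 0 0 0 0; 5.0 0 0 0 0 0 0; 5.0 0 0 0 0 0 0; 5.0 0 0 0 0 0 0" --grip_force 35

```text
t: 16.4
tcp_pos: [0.5129, 0.0079, 0.0221]
tool_rot: [1.0, 0.012, 0.001, 0.0]
wrist_force: [0.0, -0.6, 4.6]
gripper_width: 0.585
grip_force: 10.8
```

Call:
drive_tool --plan "5.0 0 0 0 0 0 0; 5.0 0 0 0 0 0 0; 5.0 0 0 0 0 0 0; 5.0 0 0 0 0 0 0"

```text
t: 16.8
tcp_pos: [0.5129, 0.008, 0.0221]
tool_rot: [1.0, 0.012, 0.001, -0.0]
wrist_force: [0.8, -1.5, 6.2]
gripper_width: 0.576
grip_force: 11.5
```

Call:
drive_tool --plan "5.0 0 0 -1 0 0 0; 5.0 0 0 -2 0 0 0; 5.0 0 0 -3 0 0 0; 5.0 0 0 -3 0 0 0; 5.0 0 0 -3 0 0 0; 5.0 0 0 0 0 0 0; 5.0 0 0 0 0 0 0"

```text
t: 17.5
tcp_pos: [0.5116, 0.0081, 0.1418]
tool_rot: [1.0, 0.012, -0.0, -0.0]
wrist_force: [-0.4, 0.3, -1.8]
gripper_width: 0.576
grip_force: 9.5
```

```bash
cat > tg.py <<'E'
from h import *
def tool():
    s=env.state();return np.array(s["tcp_pos"]),R.from_quat(s["tool_rot"])
def tongs(n,save=None):
    s=snapshot(n);P=cloud(s);p,r=tool()
    Q=(P.reshape(-1,3)-p)@r.as_matrix()   # tool coordinates: x fwd, y closing, z down
    Q=Q[np.isfinite(Q[:,0])]
    Q=Q[(abs(Q[:,1])<.045)&(abs(Q[:,2])<.045)&(Q[:,0]>.025)&(Q[:,0]<.14)]
    print(n,'tcp',np.round(p,4),'end x',np.round(Q[:,0].max(),4))
    for lo in np.arange(.03,.12,.02):
        q=Q[(Q[:,0]>lo)&(Q[:,0]<lo+.02)]
        for side in(1,-1):
            w=q[q[:,1]*side>0]
            if len(w)>3: print(round(lo+.01,3),side,len(w),'y',np.round([w[:,1].min(),np.median(w[:,1]),w[:,1].max()],4),'z',np.round([w[:,2].min(),np.median(w[:,2]),w[:,2].max()],4))
    if save:
        cv2.imwrite(save,cv2.resize(s["img"][...,::-1],None,fx=1.5,fy=1.5,interpolation=cv2.INTER_CUBIC))
E
python3 - <<'E'
from tg import *
tongs("top");tongs("scene","pics/l1.png")
E
```

```text
top tcp [0.511  0.0079 0.1408] end x 0.111
0.08 -1 7 y [-0.0258 -0.0236 -0.0213] z [-0.0051 -0.0005  0.004 ]
0.1 1 13 y [0.0196 0.0224 0.0243] z [-0.0077 -0.001   0.0194]
0.1 -1 14 y [-0.0257 -0.0234 -0.0208] z [-0.0052 -0.002   0.0078]
scene tcp [0.5109 0.0078 0.1403] end x 0.1109
0.04 1 25 y [0.0199 0.0215 0.0246] z [-0.0022  0.005   0.015 ]
0.04 -1 19 y [-0.0228 -0.0216 -0.0191] z [-0.0016  0.0041  0.013 ]
0.06 1 24 y [0.0209 0.0224 0.0246] z [-0.0005  0.0062  0.0151]
0.06 -1 20 y [-0.0239 -0.0232 -0.0207] z [-0.0006  0.0034  0.0133]
0.08 1 29 y [0.0183 0.0221 0.0252] z [-0.0034  0.0066  0.0177]
0.08 -1 22 y [-0.0257 -0.0238 -0.0174] z [-0.0038  0.0027  0.0144]
0.1 1 26 y [0.02   0.0233 0.0259] z [-0.0034  0.0043  0.0177]
0.1 -1 42 y [-0.0262 -0.0242 -0.0194] z [-0.005   0.0055  0.018 ]
0.12 -1 5 y [-0.0231 -0.0204 -0.0202] z [0.0017 0.0074 0.013 ]
```

View pics/l1.png

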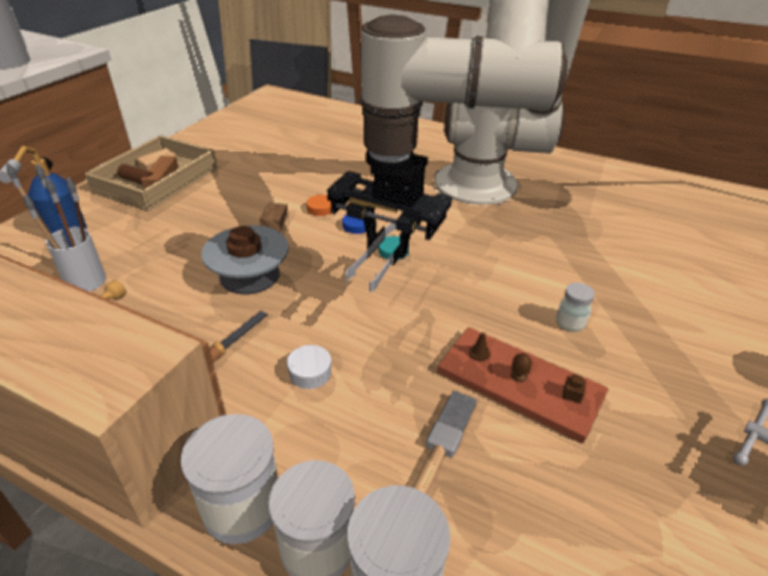

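Tongs are level and symmetric in the fingers, with jaw tips about 112 mm ahead of the TCP and the jaw centre about 7 mm below it. The plinth is stacked at (243,240) and the acorn is in the middle of the board at (521,366). Now I fix the acorn's axis precisely.

Run:
```python
from h import *
from scipy.optimize import least_squares
for n in("top","scene"):
    s=snapshot(n);P=cloud(s).reshape(-1,3)
    Q=P[(np.hypot(P[:,0]-.583,P[:,1]-.274)<.028)]
    for lo,hi in((.037,.053),(.053,.062),(.062,.07)):
        q=Q[(Q[:,2]>lo)&(Q[:,2]<hi)]
        if len(q)<4: continue
        f=least_squares(lambda c:np.hypot(q[:,0]-c[0],q[:,1]-c[1])-.015,[.58,.27],loss="soft_l1",f_scale=.001)
        print(n,lo,len(q),'mean',np.round(q.mean(0),4),'fit',np.round(f.x,4),'rms',np.sqrt(np.mean(f.fun**2)).round(4))
    m=spotter.mark_of("acorn",s)
    for r in m[:2]: print('mark',np.round(r["at"],1),round(r["p"],2),np.round(at_z(s,r["at"],.02),4))
    c=Q[Q[:,2]>.03]; print('z max',c[:,2].max(), cv2.minEnclosingCircle((c[:,:2]*1000).astype(np.float32)))
    B=P[(P[:,2]>.015)&(P[:,2]<.025)&(abs(P[:,0]-.577)<.08)&(abs(P[:,1]-.275)<.14)]
    print('board',cv2.minAreaRect((B[:,:2]*1000).astype(np.float32)))
```

```text
top 0.037 26 mean [0.5788 0.2676 0.0485] fit [0.5841 0.2761] rms 0.0008
top 0.053 54 mean [0.5834 0.2729 0.0583] fit [0.5838 0.2784] rms 0.004
top 0.062 45 mean [0.5824 0.2749 0.0645] fit [0.5826 0.2616] rms 0.0045
mark [141.  176.6] 0.51 [0.5788 0.2715 0.02  ]
z max 0.07194710363071577 ((582.817626953125, 274.51092529296875), 14.547752380371094)
board ((588.9606323242188, 279.8204345703125), (128.82044982910156, 251.65615844726562), 3.198230504989624)
scene 0.037 63 mean [0.5942 0.2754 0.0459] fit [0.5822 0.2748] rms 0.0011
scene 0.053 60 mean [0.5907 0.2761 0.0582] fit [0.5794 0.2745] rms 0.0024
scene 0.062 42 mean [0.5854 0.2751 0.0651] fit [0.5721 0.2732] rms 0.004
mark [293.4 301.9] 0.67 [0.7704 0.221  0.02  ]
mark [344.6 249.7] 0.48 [0.5824 0.2736 0.02  ]
z max 0.06893832266133493 ((586.8470458984375, 275.2626953125), 14.219472885131836)
board ((593.5518798828125, 277.70159912109375), (240.0683135986328, 139.28433227539062), 84.25245666503906)
```

Call:
drive_tool --plan "5.2 0 0 0 0 0 -0.05; 5.2 0 0 0 0 0 -0.05; 5.2 0.1 -2 0 0 0 0; 5.2 0.1 -3.2 0 0 0 0; 5.2 0.1 -3.8 0 0 0 0; 5.2 0.1 -3.8 0 0 0 0; 5.2 0.05 -3.8 0 0 0 0; 5.2 0.05 -3.8 0 0 0 0; 5.2 0.05 -3.2 0 0 0 0; 5.2 0 -2 0 0 0 0"

```text
t: 18.8
tcp_pos: [0.4855, 0.2648, 0.1408]
tool_rot: [0.998, 0.063, -0.0, 0.0]
wrist_force: [0.4, -0.5, -0.2]
gripper_width: 0.6
grip_force: 8.6
```

Call:
drive_tool --plan "5.2 0 0 0 0 0 0; 5.2 0 0 0 0 0 0; 5.2 0 0 2.5 0 0 0; 5.2 0 0 0 0 0 0; 5.2 0 0 0 0 0 0"

```text
t: 19.3
tcp_pos: [0.4859, 0.2614, 0.1163]
tool_rot: [0.998, 0.062, -0.001, 0.001]
wrist_force: [0.8, 0.1, -1.5]
gripper_width: 0.601
grip_force: 8.6
```

```bash
cat >> tg.py <<'E'
def rel(s):
    "acorn fit in tool coordinates"
    from scipy.optimize import least_squares
    P=cloud(s).reshape(-1,3);Q=P[(np.hypot(P[:,0]-.583,P[:,1]-.275)<.02)]
    q=Q[(Q[:,2]>.038)&(Q[:,2]<.053)]
    f=least_squares(lambda c:np.hypot(q[:,0]-c[0],q[:,1]-c[1])-.015,[.583,.275],loss="soft_l1",f_scale=.001)
    p,r=tool();print('acorn fit',np.round(f.x,4),len(q),'in tool',np.round(r.inv().apply([*f.x,.045]-p),4))
E
python3 - <<'E'
from tg import *
ps=[]
tongs("top");tongs("scene")
for n in("top","scene"):
    s=snapshot(n);rel(s)
    c=s["img"][120:240,70:250] if n=="top" else s["img"][170:290,250:430]
    ps.append(cv2.resize(c[...,::-1],None,fx=4,fy=4,interpolation=cv2.INTER_CUBIC)[:,:720])
    st()
cv2.imwrite("pics/a1.png",cv2.resize(np.vstack(ps),None,fx=.62,fy=.62))
E
```

```text
top tcp [0.4864 0.262  0.1171] end x 0.1098
0.04 1 4 y [0.0243 0.0249 0.0255] z [0.0023 0.0056 0.0091]
0.06 1 18 y [0.0243 0.0262 0.0276] z [0.0011 0.0053 0.0116]
0.06 -1 16 y [-0.0239 -0.0217 -0.0199] z [0.0013 0.0054 0.0142]
0.08 1 25 y [0.0214 0.0274 0.0295] z [-0.0027  0.0055  0.013 ]
0.08 -1 28 y [-0.026  -0.0224 -0.0179] z [-0.0022  0.0043  0.0167]
0.1 1 23 y [0.0237 0.0282 0.0301] z [-0.005   0.006   0.0204]
0.1 -1 28 y [-0.0253 -0.0234 -0.019 ] z [-0.0013  0.0068  0.0205]
scene tcp [0.4866 0.2623 0.1174] end x 0.1109
0.04 1 10 y [0.0233 0.0242 0.0259] z [-0.0008  0.001   0.0143]
0.04 -1 10 y [-0.0213 -0.02   -0.0191] z [-0.0001  0.0017  0.0077]
0.06 1 10 y [0.0243 0.0256 0.0273] z [-0.0001  0.0028  0.0088]
0.06 -1 13 y [-0.0238 -0.0218 -0.0202] z [-0.0002  0.0024  0.0148]
0.08 1 22 y [0.0214 0.0245 0.0287] z [-0.0027  0.0031  0.0152]
0.08 -1 24 y [-0.025  -0.0213 -0.0179] z [-0.0018  0.002   0.0171]
0.1 1 31 y [0.0224 0.0264 0.0296] z [-0.0029  0.003   0.0169]
0.1 -1 29 y [-0.0262 -0.0232 -0.0197] z [-0.0025  0.0049  0.0172]
acorn fit [0.584  0.2758] 13 in tool [ 0.0982 -0.0011  0.0727]
{'t': 19.45, 'tcp_pos': [0.4866, 0.2625, 0.1175], 'tool_rot': [0.9981, 0.0618, 0.0007, -0.0004], 'wrist_force': [-1.2028, 0.1073, -0.8309], 'gripper_width': 0.5951, 'grip_force': 8.5774, 'joint_pos': [0.7882, 0.3831, -0.3352, 0.0004, -0.8509, 0.9061]}
acorn fit [0.5823 0.2747] 59 in tool [ 0.0965 -0.0001  0.0727]
{'t': 19.5, 'tcp_pos': [0.4865, 0.2627, 0.1175], 'tool_rot': [0.9981, 0.0619, 0.0007, -0.0005], 'wrist_force': [0.2523, 0.3271, -1.6687], 'gripper_width': 0.5953, 'grip_force': 8.5774, 'joint_pos': [0.7884, 0.3831, -0.3352, 0.0003, -0.8508, 0.9061]}
```

View pics/a1.png

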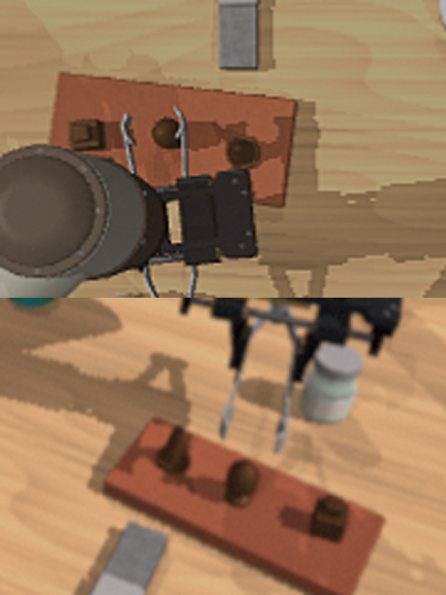

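Jaws are open on either side of the acorn (top view: jaws at about (130,120) and (182,120), acorn (167,132)). They sit about 2 mm off to tool +y. I correct that and lower straight down.

Call:
drive_tool --plan "5.2 -0.05 -0.25 0 0 0 0; 5.2 0 0 1.0 0 0 0; 5.2 0 0 1.0 0 0 0; 5.2 0 0 1.0 0 0 0; 5.2 0 0 1.0 0 0 0; 5.2 0 0 1.0 0 0 0; 5.2 0 0 0.9 0 0 0; 5.2 0 0 0.6 0 0 0; 5.2 0 0 0 0 0 0; 5.2 0 0 0 0 0 0"

```text
t: 20.5
tcp_pos: [0.4854, 0.2652, 0.0516]
tool_rot: [0.998, 0.062, 0.0, -0.0]
wrist_force: [0.0, 0.3, -0.4]
gripper_width: 0.603
grip_force: 8.6
```

Run:
```python
from tg import *
ps=[]
for n in("top","scene"):
    s=snapshot(n);rel(s)
    c=s["img"][130:220,80:215] if n=="top" else s["img"][190:280,280:415]
    ps.append(cv2.resize(c[...,::-1],None,fx=4,fy=4,interpolation=cv2.INTER_CUBIC))
    P=cloud(s).reshape(-1,3);p,r=tool();Q=(P-p)@r.as_matrix();Q=Q[(Q[:,0]>.07)&(Q[:,0]<.115)&(abs(Q[:,1])<.045)&(P[:,2]>.03)]
    print(np.histogram(Q[:,1],bins=np.arange(-.045,.046,.005)),Q[:,0].max())
st()
cv2.imwrite("pics/a2.png",cv2.resize(np.vstack(ps),None,fx=.8,fy=.8))
```

```text
acorn fit [0.5839 0.276 ] 22 in tool [0.099  0.0016 0.007 ]
(array([ 0,  0,  0,  9, 39,  3,  1, 12, 23, 25, 29, 27, 10,  9, 36,  0,  0,
        0]), array([-4.50000000e-02, -4.00000000e-02, -3.50000000e-02, -3.00000000e-02,
       -2.50000000e-02, -2.00000000e-02, -1.50000000e-02, -1.00000000e-02,
       -5.00000000e-03, -2.08166817e-17,  5.00000000e-03,  1.00000000e-02,
        1.50000000e-02,  2.00000000e-02,  2.50000000e-02,  3.00000000e-02,
        3.50000000e-02,  4.00000000e-02,  4.50000000e-02])) 0.11129436158047427
acorn fit [0.5822 0.2748] 61 in tool [0.0971 0.0027 0.0071]
(array([ 0,  0,  0,  8, 41,  6,  4, 29, 34, 35, 35, 27,  7, 23, 28,  0,  0,
        0]), array([-4.50000000e-02, -4.00000000e-02, -3.50000000e-02, -3.00000000e-02,
       -2.50000000e-02, -2.00000000e-02, -1.50000000e-02, -1.00000000e-02,
       -5.00000000e-03, -2.08166817e-17,  5.00000000e-03,  1.00000000e-02,
        1.50000000e-02,  2.00000000e-02,  2.50000000e-02,  3.00000000e-02,
        3.50000000e-02,  4.00000000e-02,  4.50000000e-02])) 0.11408652987173167
{'t': 20.6, 'tcp_pos': [0.4855, 0.2653, 0.052], 'tool_rot': [0.9981, 0.0621, 0.0004, -0.0003], 'wrist_force': [-0.1562, 0.0959, -1.183], 'gripper_width': 0.6045, 'grip_force': 8.5775, 'joint_pos': [0.7933, 0.4724, -0.3967, 0.0002, -0.7006, 0.9017]}
```

View pics/a2.png

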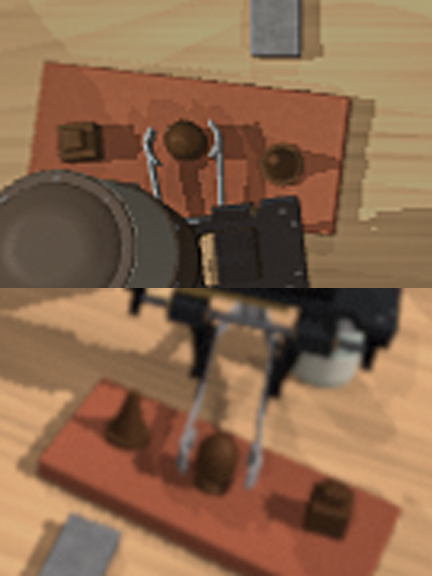

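The acorn sits midway between the jaws (top: acorn (186,140), jaws (152,145) and (216,135)). I close.

Call:
drive_tool --plan "4.9 0 0 0 0 0 0; 4.7 0 0 0 0 0 0; 4.5 0 0 0 0 0 0; 4.3 0 0 0 0 0 0; 4.1 0 0 0 0 0 0; 3.9 0 0 0 0 0 0; 3.7 0 0 0 0 0 0; 3.6 0 0 0 0 0 0; 3.6 0 0 0 0 0 0; 3.6 0 0 0 0 0 0" --grip_force 35

```text
t: 21.6
tcp_pos: [0.4853, 0.2651, 0.0516]
tool_rot: [0.998, 0.062, 0.0, -0.0]
wrist_force: [0.3, -1.2, -0.1]
gripper_width: 0.489
grip_force: 35.0
```

Call:
drive_tool --plan "3.6 0 0 0 0 0 0; 3.6 0 0 0 0 0 0; 3.6 0 0 -0.3 0 0 0; 3.6 0 0 -0.7 0 0 0; 3.6 0 0 -1 0 0 0; 3.6 0 0 -1 0 0 0; 3.6 0 0 0 0 0 0"

```text
t: 22.3
tcp_pos: [0.4861, 0.266, 0.0837]
tool_rot: [0.998, 0.062, 0.002, -0.001]
wrist_force: [0.3, 0.2, -1.8]
gripper_width: 0.491
grip_force: 35.0
```

Run:
```python
from tg import *
ps=[]
for n in("top","scene"):
    s=snapshot(n)
    c=s["img"][130:220,80:215] if n=="top" else s["img"][190:280,280:415]
    ps.append(cv2.resize(c[...,::-1],None,fx=4,fy=4,interpolation=cv2.INTER_CUBIC))
st()
cv2.imwrite("pics/a3.png",cv2.resize(np.vstack(ps),None,fx=.8,fy=.8))
```

```text
{'t': 22.4, 'tcp_pos': [0.4852, 0.2652, 0.0821], 'tool_rot': [0.9981, 0.062, 0.0003, -0.0004], 'wrist_force': [0.0588, -0.4515, -1.9295], 'gripper_width': 0.488, 'grip_force': 34.9996, 'joint_pos': [0.7933, 0.4295, -0.3706, -0.0003, -0.7697, 0.9018]}
```

View pics/a3.png

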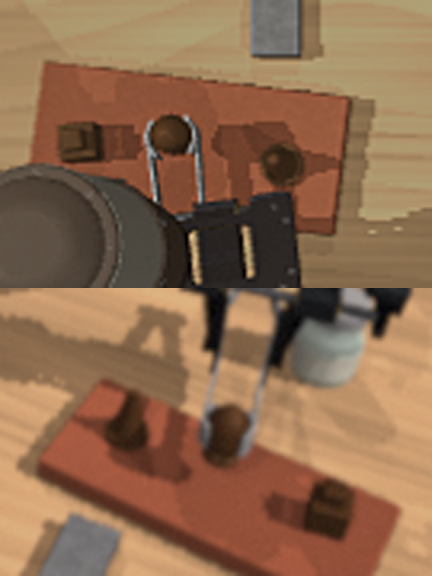

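Held upright between both jaws and off the board: wrist load about 1.9 N, opening 42.5 mm. I raise it, then carry it across smoothly.

Call:
drive_tool --plan "3.6 0 0 -1.5 0 0 0; 3.6 0 0 -2.5 0 0 0; 3.6 0 0 -3 0 0 0; 3.6 0 0 -2.5 0 0 0; 3.6 0 0 -1.3 0 0 0; 3.6 -0.1 0.6 0 0 0 0; 3.6 -0.3 1.4 0 0 0 0; 3.6 -0.4 2.2 0 0 0 0; 3.6 -0.5 3.0 0 0 0 0; 3.6 -0.5 3.4 0 0 0 0"

```text
t: 23.4
tcp_pos: [0.4789, 0.1554, 0.1876]
tool_rot: [0.998, 0.062, -0.002, 0.001]
wrist_force: [0.7, -0.5, -2.3]
gripper_width: 0.477
grip_force: 35.0
```

Call:
drive_tool --plan "3.6 -0.6 3.5 0 0 0 0; 3.6 -0.6 3.5 0 0 0 0; 3.6 -0.6 3.5 0 0 0 0; 3.6 -0.6 3.5 0 0 0 0; 3.6 -0.6 3.5 0 0 0 0; 3.6 -0.6 3.5 0 0 0 0; 3.6 -0.6 3.5 0 0 0 0; 3.6 -0.6 3.5 0 0 0 0; 3.6 -0.6 3.5 0 0 0 0; 3.6 -0.6 3.4 0 0 0 0"

```text
t: 24.4
tcp_pos: [0.4617, -0.198, 0.1878]
tool_rot: [0.998, 0.062, -0.002, -0.0]
wrist_force: [1.0, 0.2, -1.9]
gripper_width: 0.486
grip_force: 35.0
```

Call:
drive_tool --plan "3.6 -0.5 3.0 0 0 0 0; 3.6 -0.4 2.4 0 0 0 0; 3.6 -0.3 1.7 0 0 0 0; 3.6 -0.1 0.8 0 0 0 0; 3.6 0 0 0 0 0 0; 3.6 0 0 0 0 0 0"

```text
t: 25.0
tcp_pos: [0.4602, -0.2757, 0.1888]
tool_rot: [0.998, 0.062, -0.001, -0.0]
wrist_force: [0.4, 0.0, -2.5]
gripper_width: 0.483
grip_force: 35.0
```

```bash
cat > f.py <<'E'
from tg import *
ps=[]
for n in("top","scene"):
    s=snapshot(n);P=cloud(s).reshape(-1,3);p,r=tool()
    Q=(P-p)@r.as_matrix()
    a=P[(abs(Q[:,0]-.098)<.02)&(abs(Q[:,1]-.001)<.014)&(abs(Q[:,2]-.005)<.035)]
    if len(a): print(n,'acorn+jaws',len(a),np.round(a.mean(0),4),np.round(a.min(0),4),np.round(a.max(0),4), cv2.minEnclosingCircle((a[:,:2]*1000).astype(np.float32)))
    b=P[(np.hypot(P[:,0]-.56,P[:,1]+.268)<.04)&(P[:,2]>.08)&(P[:,2]<.106)]
    if len(b): print('plinth',len(b),cv2.minEnclosingCircle((b[:,:2]*1000).astype(np.float32)))
    c=s["img"][140:230,320:455] if n=="top" else s["img"][110:200,105:240]
    ps.append(cv2.resize(c[...,::-1],None,fx=4,fy=4,interpolation=cv2.INTER_CUBIC))
st()
import sys
if len(sys.argv)>1: cv2.imwrite(sys.argv[1],cv2.resize(np.vstack(ps),None,fx=.8,fy=.8))
E
python3 f.py pics/f1.png
```

```text
top acorn+jaws 45 [ 0.5647 -0.2656  0.1915] [ 0.5561 -0.2775  0.1762] [ 0.5702 -0.2504  0.2005] ((562.571533203125, -263.89227294921875), 13.912100791931152)
plinth 70 ((582.64111328125, -268.7792053222656), 20.328636169433594)
scene acorn+jaws 159 [ 0.5642 -0.2594  0.1816] [ 0.5454 -0.2773  0.1548] [ 0.5759 -0.249   0.202 ] ((560.0963745117188, -261.4698791503906), 16.577898025512695)
plinth 314 ((560.882080078125, -267.1003112792969), 32.50949478149414)
{'t': 25.1, 'tcp_pos': [0.4608, -0.2753, 0.1893], 'tool_rot': [0.998, 0.0625, -0.0003, -0.0002], 'wrist_force': [0.9943, 0.2558, -1.3586], 'gripper_width': 0.478, 'grip_force': 34.9995, 'joint_pos': [-0.2364, 0.2793, -0.2827, -0.0002, -1.0094, 1.9325]}
```

View pics/f1.png

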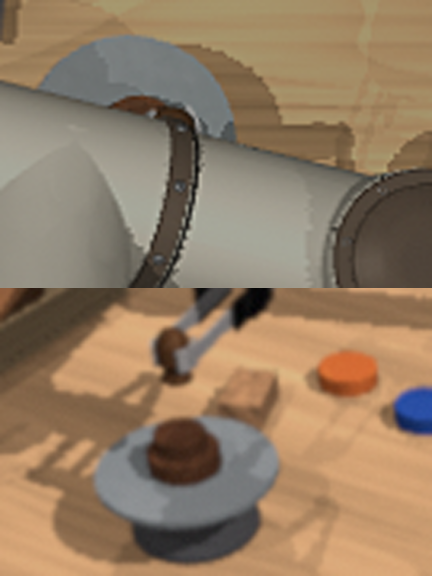

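Acorn is upright in the tongs at lower crop (175,355), above the stacked plinth (183,450). A small shift in y and 3.3 cm down remain.

Call:
drive_tool --plan "3.6 0.1 0.35 0 0 0 0; 3.6 0 0.3 0 0 0 0; 3.6 0 0 0.6 0 0 0; 3.6 0 0 0.8 0 0 0; 3.6 0 0 0.8 0 0 0; 3.6 0 0 0.6 0 0 0; 3.6 0 0 0.4 0 0 0; 3.6 0 0 0.1 0 0 0; 3.6 0 0 0 0 0 0; 3.6 0 0 0 0 0 0"

```text
t: 26.1
tcp_pos: [0.463, -0.2825, 0.1569]
tool_rot: [0.998, 0.062, 0.0, 0.0]
wrist_force: [-0.0, -0.2, -1.8]
gripper_width: 0.481
grip_force: 35.0
```

```bash
python3 f.py pics/f2.png
```

```text
top acorn+jaws 44 [ 0.5677 -0.2719  0.16  ] [ 0.558  -0.2845  0.1479] [ 0.5723 -0.2565  0.167 ] ((565.0267333984375, -270.9669494628906), 14.802751541137695)
plinth 72 ((582.5633544921875, -269.905517578125), 20.682531356811523)
scene acorn+jaws 151 [ 0.5667 -0.267   0.1499] [ 0.5498 -0.2846  0.124 ] [ 0.5745 -0.2565  0.1723] ((562.1207885742188, -270.31170654296875), 15.046849250793457)
plinth 320 ((561.2615966796875, -267.49639892578125), 32.60951232910156)
{'t': 26.2, 'tcp_pos': [0.4631, -0.2825, 0.1569], 'tool_rot': [0.9981, 0.0621, 0.0004, 0.0002], 'wrist_force': [-0.6276, -0.3067, -1.9571], 'gripper_width': 0.4795, 'grip_force': 34.9995, 'joint_pos': [-0.2487, 0.3215, -0.3135, 0.0001, -0.935, 1.9438]}
```

View pics/f2.png

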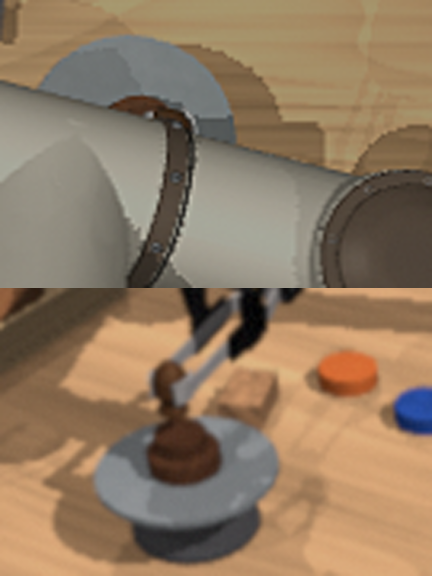

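The acorn is held upright at (0.561,-0.270), foot at z ≈ 0.124 m, about 22 mm above the small disc. It is within about 2 mm of the axis, and the wrist load is just its weight plus the tongs'. I hand in.

```bash
python3 -c "
from station import order
print(order.hand_in())"
```

```text
the job is handed in; nothing more can be done
None
```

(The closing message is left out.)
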